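# Switch on the red display light with the probe

## Task

Take the metal probe out of its blue stand and use the probe's lower end to switch on the red rocker on the grey control box, pressing its raised half (the half with the white dot) fully down; keep your fingers off the switches and leave the other three rockers as they are. Then put the probe back in its stand, lower end down, and let go; it may lean there.

Things in the scene. Friction and masses are not known exactly. Their poses are not given: they have to be found in the camera images.
- bank: Grey control box, 100 x 172 x 45 mm, fixed to the table, with the row of four rockers (red, blue, yellow, green) along its y axis on top. Origin: centre of its underside; x away from the robot.
- probe_mid (a point): Middle of the probe, a straight pale-metal rod, 119 mm long, 8 mm square in effect, about 20 g, upright in the blue stand: its lower end is 59 mm below this point, its upper end 59 mm above. y axis: along the rod, up; x and z axes: square to its flat sides. Grip it 15 to 28 mm above this point, so that the fingers clear the stand, closing along x or z.
- stand_mouth (a point): Centre of the mouth of the blue stand, a square cup (40 mm outside, 32 mm inside, rim 56 mm above the table, on a 60 mm foot; fixed; z up, sides along x and y). Its floor is 45 mm below this point, with a 12 mm square seat 5 mm deeper in the middle, in which the probe stands upright at the start. A probe let go in the cup may lean on its rim.
- red_dot_end (a point): Point on top of the red rocker's white-dot half, 16 mm from its pivot (the y axis, along the row), where to press; it moves with the rocker: 61 mm above the table at the start, 8 mm lower at the stop. Rockers are 26 mm wide, 48 mm long, 36 mm apart, colours in any order, in black bezels 49 mm above the table. The dot half is the one farther from the robot.
- red_rocker (a joint): Red rocker, rad: 0 = off (dotted half up), 0.52 = on (dotted half fully down). It starts off, 0 to 0.04, stays where it is left, and takes about 1 N pressed at red_dot_end.
- blue_rocker (a joint): Blue rocker, same values; starts on and must stay on.
- yellow_rocker (a joint): Yellow rocker, same values; starts off and must stay off.
- green_rocker (a joint): Green rocker, same values; starts on and must stay on.
Things that resemble listed ones, but are neither listed nor needed, are in the scene too. Of the things shaped like the part that bears stand_mouth, the blue one is meant.

How it is judged:
By the outcome, as a careful person would: the job done as asked, in the order asked, and still so for the second after the job is handed in, with the robot touching nothing.
It also fails if it takes over 43 s, if anything falls off the work surface, if the arm or the gripper's body presses on something with over 40 N, if the wrist force passes 120 N, or if a joint passes its speed limit or range.

## Robot

A 6-joint arm with a two-finger parallel gripper is mounted at the origin on a cart in front of the work surface, level with it; the furniture and walls round the work are solid. World frame = base frame: x ahead of the robot, y to its left, z up, the work surface at z = 0. Lengths are in mm, angles in rad, forces in N, time in s.
With the tool pointing down it reaches from about 275 to 750 mm from the base axis. Payload 10.2 kg.
Tool frame: the origin (TCP) lies midway between the tips of the shut fingers; the grasp point (between the pads) lies 19 mm behind it; z points along the fingers, y is the direction in which the jaws open and shut (so a half turn about z gives the same grasp; the last joint's range is limited). The gripper opens to 85 mm and grips with 20 to 120 N. Pads are 22 mm wide; open, the fingers measure 114 mm over their backs; the gripper's body (76 mm by 85 mm) begins 54 mm behind the grasp point. The pads swing forward as they close: fully open they stand 13 mm farther back than shut.
Start: joints at [1.03, 0.313, 1.498, -0, 1.331, -0.223], TCP at [164.063, 498.713, 231.294] pointing down, gripper open.
Joint ranges: [-2.94, 2.94], [-0.97, 2.17], [0.19, 2.56], [-1.23, 4.37], [0.02, 3.11], [-2.88, 2.88]. Speed limits (rad/s): [2.39, 2.39, 3.01, 3.14, 3.14, 3.14].

## Interface

Orientations are given as a unit quaternion [w, x, y, z].
In Python, from rig import sense, optics, ctrl gives the robot as it stands.
- The arm moves only by the tool play_rows, never from a script. Its argument "plan" is a list of rows, each a list of 7 numbers: the shift along the world's x, y, z in mm, then the turn, a rotation vector about the world's x, y, z in rad, then the opening, from -1 (shut) to 1 (fully open), so that 0 is half open. A call has 1 to 5 rows; each row shifts and turns the pose as measured when the row begins; what a row does not reach is not made up. A row lasts 1/12 s, in which the tool goes at most 41.7 mm and 7.16 degrees, less where a joint would pass 70% of its speed; a pose out of reach is approached as far as the arm can. A call is refused whole if a number of a shift passes 41.7 or a number of a turn 0.125, either way. A call with a gripper value outside its range is refused whole. The fingers move at their own pace and stop on an object; "grip_force" is the grip in N (left out, the last holds). Time passes only in rows, so rows that do not move let the fingers close. It gives the time, the measured TCP pose, the force and the opening at its end, in the units of the state.
- sense(): the state, without advancing time (a new reading comes with each control period).
- optics.capture(name): name is "scene" or "side" or "wrist"; returns a dict with "img" (480x640x3 uint8, blue, green, red), "fx", "fy", "cx", "cy" (pixels), "world_to_cam" (4x4, takes a point from world to camera coordinates). Camera axes: x right, y up, looking along -z (the intrinsics and any distortion apply to the point x, -y, -z); pixel columns grow to the right and rows downward; lengths in mm; the calibration is good to about 2 mm. A picture is of the moment at which its call begins. There is no depth.
- ctrl.finish_job(): hands the job in, once; it reports no verdict.
The state is a dict: "time_s": time; "joints": joint angles; "dq": joint speeds; "tau": joint torques, N m; "eef_pos": TCP position; "ee_rot": TCP orientation; "force": force on the tool from outside, world axes, zero at the start; "wrist_torque": the same for the moment, N m; "grip_width": opening from 0.0 (shut) to 1.0 (fully open).
Only numpy, scipy, OpenCV 4.12 (cv2) and the standard library are available. Lean on these libraries where they do the work, as an engineer would, in place of code of your own. Each camera call takes 0.05 s, during which the arm holds its last target. There are 200 camera calls.

## Working session

There is one attempt and no reset: what is moved stays moved. The work goes in short steps, Python scripts to look and compute and a tool call to move; the robot and the scene stay as the last step left them, time stands still between calls to the robot, and variables do not carry over. Pictures are saved under pics/ and viewed, about 8 in all and at most 12, crops included, and the job is handed in when it is done.

Besides the shell and the picture viewer there is one more tool, called by a JSON object that holds its "fn" and its "kwargs". play_rows: Moves the arm, as the interface text tells. Its arguments: {"type":"object","properties":{"plan":{"type":"array"},"grip_force":{"type":"number"}},"required":["plan"]}

```bash
mkdir -p pics; cat > h.py <<'E'
import cv2,numpy as np,pickle,sys
from rig import sense,optics,ctrl
def cap(n,tag):
    d=optics.capture(n); cv2.imwrite(f'pics/{tag}.png',d['img']); pickle.dump(d,open(f'pics/{tag}.pkl','wb')); return d
def proj(d,p):
    c=(np.array(d['world_to_cam'])@np.r_[p,1])[:3]; 
    return np.array([d['cx']+d['fx']*c[0]/-c[2], d['cy']+d['fy']*(-c[1])/-c[2]])
def ray(d,u,v):
    M=np.array(d['world_to_cam']);R=M[:3,:3];t=M[:3,3]
    r=np.array([(u-d['cx'])/d['fx'],-(v-d['cy'])/d['fy'],-1.]);return -R.T@t,R.T@r
def atz(d,u,v,z):
    o,r=ray(d,u,v);return o+r*(z-o[2])/r[2]
def tri(*a):
    A=np.zeros((3,3));b=np.zeros(3)
    for d,u,v in a:
        o,r=ray(d,u,v);r/=np.linalg.norm(r);P=np.eye(3)-np.outer(r,r);A+=P;b+=P@o
    return np.linalg.solve(A,b)
def ld(t): return pickle.load(open(f'pics/{t}.pkl','rb'))
E
python3 - <<'E'
from h import *
for n in('scene','side','wrist'):
    d=cap(n,n+'0');print(n,{k:v for k,v in d.items() if k not in('img','world_to_cam')},ray(d,320,240))
print(sense())
E
```

```text
scene {'fx': 448.56975422283693, 'fy': 448.56975422283693, 'cx': 324.4692802259632, 'cy': 242.007425578944} (array([208.73515132, 490.0595793 , 776.78893664]), array([ 0.34228702, -0.59983498, -0.72329585]))
side {'fx': 442.4367655654258, 'fy': 442.4367655654258, 'cx': 322.9847053651613, 'cy': 237.98536517738404} (array([ 579.56009919, -887.4969502 ,  375.24475887]), array([-0.07330452,  0.93210025, -0.35479828]))
wrist {'fx': 370.7220668621203, 'fy': 370.7220668621203, 'cx': 317.13024120315225, 'cy': 239.73717907876} (array([ 94.5312592 , 521.49064274, 374.28111478]), array([ 0.27812045, -0.08512872, -0.95679807]))
{'time_s': 0.15, 'joints': array([ 1.02954989e+00,  3.13312188e-01,  1.49823619e+00, -1.99781282e-05,
        1.33102007e+00, -2.23413233e-01]), 'dq': array([ 0.00201152, -0.00060263, -0.00309423,  0.00083216, -0.00050999,
       -0.00249236]), 'tau': array([ 1.69761272e-03, -4.12367427e+01, -2.59803557e+01, -1.63961990e-04,
        3.13597273e-03,  1.76271345e-05]), 'eef_pos': array([163.98929444, 498.52981398, 230.88122637]), 'ee_rot': array([-1.73025026e-04,  1.58246185e-01,  9.87399568e-01, -4.56290821e-04]), 'force': array([-0.37006935, -0.00980904, -0.00263943]), 'wrist_torque': array([-0.04908034, -0.00285401,  0.01509538]), 'grip_width': 1.001431171617616}
```

View pics/scene0.png

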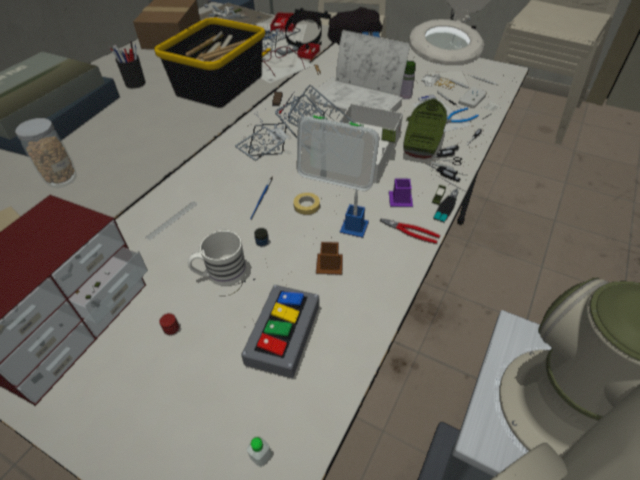

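View pics/side0.png

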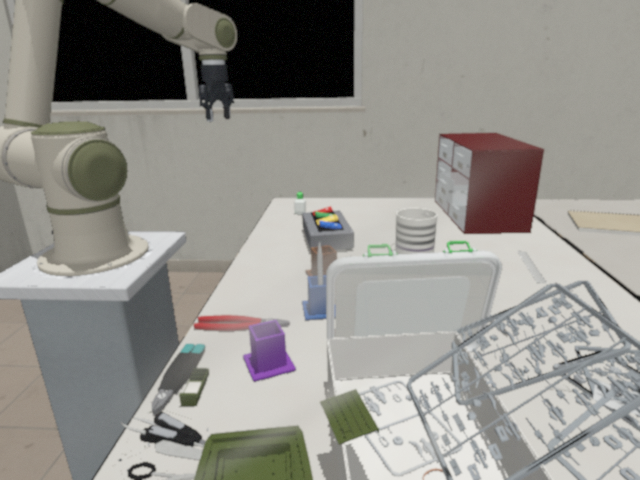

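Scene view: the stand-shaped things are blue (354,220), purple (401,193) and brown (330,258). Only the blue one holds the pale rod (355,200), so it fits. The bank is at (282,330), with red the nearest rocker at (271,345). I'll confirm this in one enlarged crop.

```bash
python3 - <<'E'
from h import *
s=ld('scene0');e=ld('side0')
a=cv2.resize(s['img'][280:380,235:335],None,fx=4,fy=4,interpolation=cv2.INTER_CUBIC)
b=cv2.resize(s['img'][180:250,320:420],None,fx=4,fy=4,interpolation=cv2.INTER_CUBIC)
c=cv2.resize(e['img'][230:330,280:380],None,fx=4,fy=4,interpolation=cv2.INTER_CUBIC)
o=np.zeros((600,800,3),np.uint8);o[:280,:400]=b;o[:400,400:]=c
o[280:600,:400]=a[20*4-80:20*4+240]
cv2.imwrite('pics/crop1.png',o)
for n,u,v,z in[('bankbox',282,330,45),('red',271,345,55),('standmouth',354,207,56),('probe top',356,191,125),('foot',354,232,0)]:print(n,atz(s,u,v,z).round())
E
```

```text
bankbox [504. 124.  45.]
red [501. 165.  55.]
standmouth [ 531. -241.   56.]
probe top [ 520. -221.  125.]
foot [ 516. -217.    0.]
```

View pics/crop1.png

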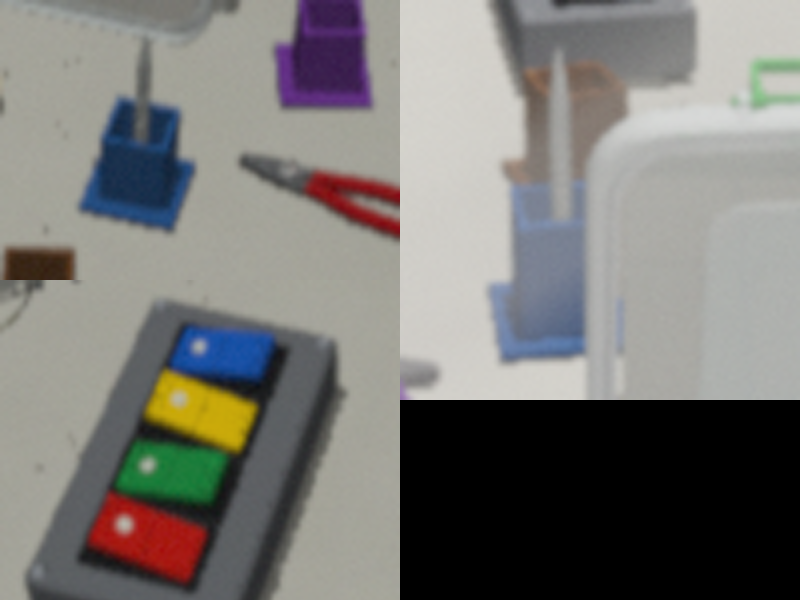

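The crop confirms it: the rod's top is at scene (356.2,190.5) and side (319.5,242.5), in the blue cup. Red's dot is at scene (266,341), raised; from the near end the order is red, green, yellow, blue.

```bash
python3 - <<'E'
from h import *
s=ld('scene0');e=ld('side0')
print('ptop',tri((s,356.2,190.5),(e,319.5,242.5)).round(1))
for n,d,u,v,z in[('ptop',s,356.2,190.5,130),('rimA',s,349.5,205,56),('rimB',s,365.2,207,56),('rimC',s,345.5,216,56),('rimD',s,363,219,56),
 ('footL',s,340.3,232,6),('footR',s,362.5,237,3),('footF',s,368,222,6),
 ('dot',s,266,341.2,62),('bk1',s,243.7,352.5,45),('bk2',s,276.2,285.7,45),('bk3',s,318.2,295.7,45),
 ('rimSideL',e,408/4-100+280,0,0)]:
  if n!='rimSideL':print(n,atz(d,u,v,z).round(1))
print('e rimL',atz(e,280+113/4,230+184/4,56),'rimfront',atz(e,280+122/4,230+225/4,56))
E
```

```text
ptop [ 524.8 -229.2  119.7]
ptop [ 517.5 -217.7  130. ]
rimA [ 543.6 -242.7   56. ]
rimB [ 507.4 -254.    56. ]
rimC [ 534.8 -203.8   56. ]
rimD [ 494.4 -214.    56. ]
footL [ 543.2 -195.7    6. ]
footR [ 489.9 -208.5    3. ]
footF [ 498.8 -258.9    6. ]
dot [510.5 166.   62. ]
bk1 [540.5 197.2  45. ]
bk2 [571.6  39.6  45. ]
bk3 [483.1  20.9  45. ]
e rimL [ 505.90413768 -218.74814059   56.        ] rimfront [ 513.12862725 -256.46586939   56.        ]
```

```bash
python3 - <<'E'
from h import *
s=ld('scene0');e=ld('side0')
for u,v in[(298,175),(372,188),(380,180),(303,118),(383,125)]:print((u,v),atz(s,u,v,0).round(),atz(s,u,v,130).round())
print(tri((s,303,116),(e,490,258)),tri((s,381,126),(e,333,262)))
E
```

```text
(298, 175) [ 751. -344.    0.] [ 660. -204.  130.]
(372, 188) [ 547. -389.    0.] [ 490. -242.  130.]
(380, 180) [ 541. -431.    0.] [ 486. -277.  130.]
(303, 118) [ 888. -605.    0.] [ 774. -422.  130.]
(383, 125) [ 644. -688.    0.] [ 571. -491.  130.]
[ 747.75813825 -382.10143156  162.45135825] [ 554.36741123 -423.5713385   170.68016304]
```

{"fn": "play_rows", "kwargs": {"plan": [[18,-36,0,0,0,0.028,1],[18,-36,0,0,0,0.028,1],[18,-36,0,0,0,0.028,1],[18,-36,0,0,0,0.028,1],[18,-36,0,0,0,0.028,1]]}}

```text
time_s: 0.57
eef_pos: [252.2, 315.8, 228.4]
ee_rot: [-0.001, 0.081, 0.997, -0.001]
force: [1.3, -0.0, 0.8]
grip_width: 1.0
```

{"fn": "play_rows", "kwargs": {"plan": [[18,-36,0,0,0,0.028,1],[18,-36,0,0,0,0.028,1],[18,-36,0,0,0,0.028,1],[18,-36,0,0,0,0.028,1],[18,-36,0,0,0,0.028,1]]}}

```text
time_s: 0.98
eef_pos: [342.4, 127.7, 228.4]
ee_rot: [-0.001, 0.006, 1.0, -0.001]
force: [1.1, 2.1, 0.4]
grip_width: 1.0
```

{"fn": "play_rows", "kwargs": {"plan": [[18,-36,0,0,0,0.028,1],[18,-36,0,0,0,0.028,1],[18,-36,0,0,0,0.028,1],[18,-36,0,0,0,0.028,1],[18,-36,0,0,0,0.028,1]]}}

```text
time_s: 1.4
eef_pos: [432.6, -60.5, 228.7]
ee_rot: [0.0, -0.067, 0.998, -0.001]
force: [2.1, 0.7, -0.3]
grip_width: 1.0
```

{"fn": "play_rows", "kwargs": {"plan": [[18,-36,0,0,0,0.028,1],[18,-36,0,0,0,0.028,1],[18,-36,0,0,0,0.028,1],[18,-36,0,0,0,0.028,1],[0,0,0,0,0,0,1]]}}

```text
time_s: 1.82
eef_pos: [506.1, -216.0, 226.3]
ee_rot: [-0.0, -0.123, 0.992, -0.001]
force: [-0.2, -0.7, -0.3]
grip_width: 0.997
```

```bash
python3 - <<'E'
from h import *
d=cap('wrist','w1');cap('scene','s1');cap('side','e1');st=sense();print(st['eef_pos'],st['ee_rot'],st['joints'],ray(d,320,240))
for z in(56,125):print(proj(d,[520,-226,z]))
E
```

```text
[ 504.55324548 -210.26591905  227.33004686] [-3.69366666e-04 -1.23780283e-01  9.92309578e-01 -7.91611706e-05] [-6.08962067e-01  3.63833683e-01  1.43761150e+00 -6.28557087e-04
  1.34059055e+00 -2.42781199e+00] (array([ 435.16454215, -233.88379614,  369.84805922]), array([ 0.2797535 ,  0.07560461, -0.95712191]))
[303.22967365 228.17981682]
[299.41668911 253.80433917]
```

View pics/w1.png

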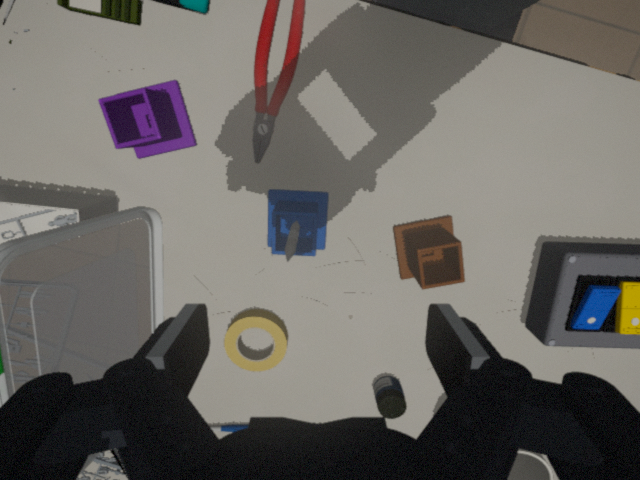

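Wrist view: blue stand with its cup at about (297,222), and the rod's top at about (291,258), leaning toward the image bottom by perspective. I'll enlarge it for alignment.

```bash
python3 - <<'E'
from h import *
w=ld('w1');cv2.imwrite('pics/crop2.png',cv2.resize(w['img'][180:270,255:345],None,fx=6.6,fy=6.6,interpolation=cv2.INTER_CUBIC))
E
```

```text
(no output)
```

View pics/crop2.png

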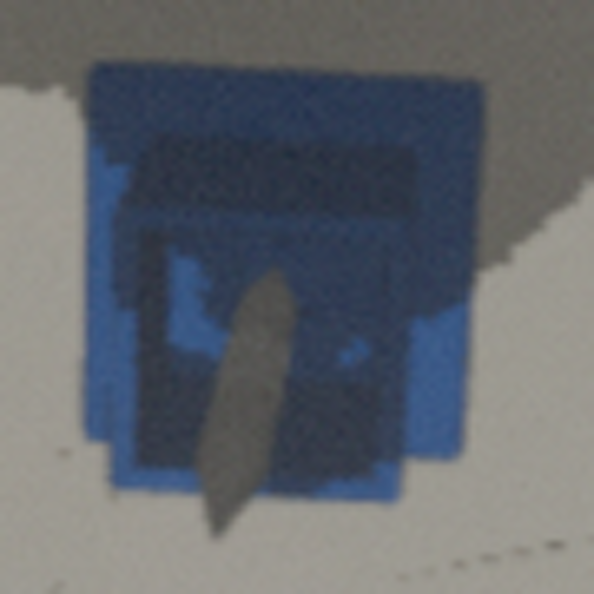

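```bash
python3 - <<'E'
from h import *
w=ld('w1');s=ld('s1');e=ld('e1');f=lambda u,v:(u/6.6+255,v/6.6+180)
print('top',atz(w,*f(215,535),125),'bottom',atz(w,*f(275,268),6))
R=np.array([atz(w,*f(*p),56) for p in[(118,212),(418,215),(110,487),(403,500)]]);print(R,R.mean(0))
F=np.array([atz(w,*f(*p),z) for p,z in[((93,65),5),((484,82),5),((462,460),5),((86,440),5)]]);print(F,F.mean(0))
print('tri',tri((ld('scene0'),356.2,190.5),(ld('side0'),319.5,242.5),(w,*f(215,535))))
E
```

```text
top [ 527.27417697 -232.82467445  125.        ] bottom [ 527.43841695 -233.01480966    6.        ]
[[ 512.43305395 -254.81708011   56.        ]
 [ 503.22008539 -216.58352099   56.        ]
 [ 549.96455435 -247.86477337   56.        ]
 [ 542.06039758 -208.88950828   56.        ]] [ 526.91952282 -232.03872069   56.        ]
[[ 503.9046257  -266.57513036    5.        ]
 [ 492.09598733 -209.15807276    5.        ]
 [ 550.71641782 -197.45844037    5.        ]
 [ 561.92352741 -255.41305657    5.        ]] [ 527.16013956 -232.15117501    5.        ]
tri [ 526.4011844  -231.67932808  119.91716426]
```

The rod is at (527,-232.5), vertical, and the stand yaw is 11.2°. I'll align above it, then descend.

{"fn": "play_rows", "kwargs": {"plan": [[11,-11,0,0,0,-0.026,0],[11,-11,0,0,0,-0.026,0],[0,0,-20,0,0,0,0],[0,0,0,0,0,0,0]]}}

```text
time_s: 2.3
eef_pos: [526.4, -227.2, 208.9]
ee_rot: [0.0, -0.099, 0.995, -0.0]
force: [-0.8, 0.3, -0.6]
grip_width: 0.503
```

```bash
python3 - <<'E'
from h import *
st=sense();print(st['eef_pos'],st['ee_rot'],st['grip_width'])
E
```

```text
[ 526.42265258 -227.24624372  208.87019533] [ 2.00936403e-04 -9.89682560e-02  9.95090556e-01 -1.69019759e-04] 0.5033336986916377
```

{"fn": "play_rows", "kwargs": {"plan": [[0.5,-5.5,-30,0,0,0,0],[0,0,-38,0,0,0,0],[0,0,-38,0,0,0,0],[0,0,0,0,0,0,0]]}}

```text
time_s: 2.63
eef_pos: [527.3, -228.3, 106.0]
ee_rot: [0.003, -0.102, 0.995, -0.003]
force: [-0.9, 1.2, -1.5]
grip_width: 0.497
```

```bash
python3 - <<'E'
from h import *
st=sense();print(st['eef_pos'],st['ee_rot'],st['grip_width'])
E
```

```text
[ 527.33829336 -228.25107984  106.01562571] [ 0.00348409 -0.10165565  0.99480973 -0.00275711] 0.49748057513664234
```

{"fn": "play_rows", "kwargs": {"plan": [[-0.3,-4.3,-20,0,0,0,0],[0,0,-18,0,0,0,0],[0,0,0,0,0,0,0],[0,0,0,0,0,0,0]]}}

```text
time_s: 2.97
eef_pos: [529.0, -230.4, 75.8]
ee_rot: [0.006, -0.104, 0.995, -0.005]
force: [-0.0, 1.0, 0.2]
grip_width: 0.496
```

```bash
python3 - <<'E'
from h import *
from scipy.spatial.transform import Rotation as R
st=sense();print(st['eef_pos'],st['ee_rot'],st['force'],R.from_quat(np.roll(st['ee_rot'],-1)).as_matrix().round(4))
E
```

```text
[ 529.04423631 -230.41754073   75.76983121] [ 0.0058235  -0.1036941   0.99458173 -0.00456004] [-0.04724794  1.00395181  0.24456208] [[-0.9784 -0.2062  0.0125]
 [-0.2063  0.9785 -0.0079]
 [-0.0106 -0.0103 -0.9999]]
```

{"fn": "play_rows", "kwargs": {"plan": [[-2,-2,-7,0.008,0.0125,0,0],[0,0,0,0,0,0,0],[0,0,0,0,0,0,0]]}}

```text
time_s: 3.22
eef_pos: [528.9, -232.9, 74.4]
ee_rot: [0.002, -0.104, 0.995, -0.002]
force: [-0.6, -0.3, 0.1]
grip_width: 0.5
```

```bash
cat >> h.py <<'E'
from scipy.spatial.transform import Rotation as Rn
def pose():
    st=sense();m=Rn.from_quat(np.roll(st['ee_rot'],-1)).as_matrix();z=m[:,2]
    print('t',round(st['time_s'],2),'p',st['eef_pos'].round(1),'fix',np.cross(z,[0,0,-1]).round(4),'jaw',np.degrees(np.arctan2(m[1,1],m[0,1])).round(1),'F',st['force'].round(1),'g',round(st['grip_width'],3),'j6',st['joints'][5].round(2));return st
E
python3 -c "
from h import *
pose();cap('wrist','w2')"
```

```text
t 3.22 p [ 528.9 -232.9   74.4] fix [0.0033 0.0049 0.    ] jaw 102.0 F [-0.6 -0.3  0.1] g 0.5 j6 -2.4
```

{"fn": "play_rows", "kwargs": {"plan": [[-1,0.3,-5,0.003,0.005,0,0],[-0.5,0,-4,0,0,0,0],[0,0,0,0,0,0,0]]}}

```text
time_s: 3.52
eef_pos: [527.6, -232.9, 65.9]
ee_rot: [0.0, -0.104, 0.995, -0.001]
force: [0.1, 0.4, -0.4]
grip_width: 0.501
```

```bash
python3 -c "
from h import *
pose();cap('wrist','w2')"
```

```text
t 3.52 p [ 527.6 -232.9   65.9] fix [0.0012 0.001  0.    ] jaw 102.0 F [ 0.1  0.4 -0.4] g 0.501 j6 -2.4
```

View pics/w2.png

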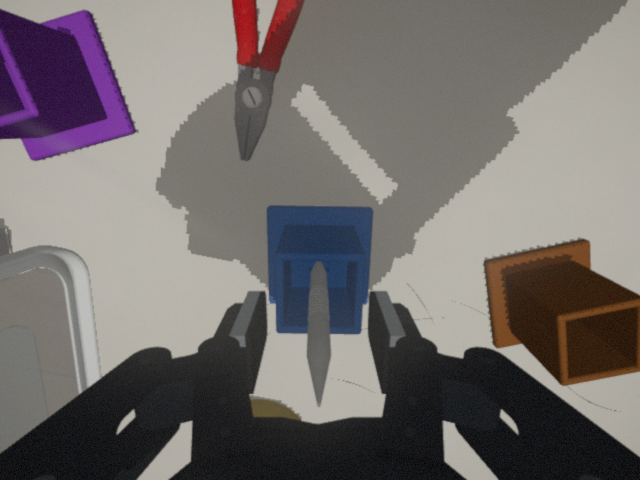

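The rod (from (318,265) to (318,405)) stands centred between the pads (left inner ≈262, right ≈375). Close.

{"fn": "play_rows", "kwargs": {"plan": [[0,0,0,0,0,0,-1],[0,0,0,0,0,0,-1],[0,0,0,0,0,0,-1],[0,0,0,0,0,0,-1],[0,0,0,0,0,0,-1]], "grip_force": 40}}

```text
time_s: 3.98
eef_pos: [527.7, -233.0, 66.1]
ee_rot: [0.0, -0.104, 0.995, -0.001]
force: [0.9, -0.5, 0.4]
grip_width: 0.088
```

```bash
python3 -c "
from h import *
pose();cap('wrist','w3')"
```

```text
t 3.98 p [ 527.7 -233.    66.1] fix [0.0013 0.001  0.    ] jaw 102.0 F [ 0.9 -0.5  0.4] g 0.088 j6 -2.4
```

{"fn": "play_rows", "kwargs": {"plan": [[0,0,25,0,0,0,-1],[0,0,38,0,0,0,-1],[0,0,38,0,0,0,-1],[0,0,30,0,0,0,-1],[0,0,0,0,0,0,-1]]}}

```text
time_s: 4.45
eef_pos: [525.5, -231.4, 200.5]
ee_rot: [-0.002, -0.104, 0.995, 0.001]
force: [-0.2, -0.4, -0.3]
grip_width: 0.088
```

```bash
python3 -c "
from h import *
pose()"
```

```text
t 4.45 p [ 525.5 -231.4  200.5] fix [-0.0025 -0.0041 -0.    ] jaw 102.0 F [-0.2 -0.4 -0.3] g 0.088 j6 -2.4
```

{"fn": "play_rows", "kwargs": {"plan": [[-2,38,0,0,0,0,-1],[-2,38,0,0,0,0,-1],[-2,38,0,0,0,0,-1],[-2,38,0,0,0,0,-1],[-2,38,0,0,0,0,-1]]}}

```text
time_s: 4.87
eef_pos: [514.5, -41.8, 201.2]
ee_rot: [0.0, -0.099, 0.995, -0.001]
force: [1.4, -1.7, -1.0]
grip_width: 0.09
```

{"fn": "play_rows", "kwargs": {"plan": [[-2,38,0,0,0,0,-1],[-2,38,0,0,0,0,-1],[-2,38,0,0,0,0,-1],[-2,38,0,0,0,0,-1],[0,0,0,0,0,0,-1]]}}

```text
time_s: 5.28
eef_pos: [502.9, 123.0, 199.9]
ee_rot: [-0.0, -0.101, 0.995, 0.0]
force: [0.6, 0.2, 0.3]
grip_width: 0.084
```

```bash
python3 -c "
from h import *
pose();cap('wrist','w4')"
```

```text
t 5.28 p [502.9 123.  199.9] fix [-0.0004 -0.0004 -0.    ] jaw 101.6 F [0.6 0.2 0.3] g 0.084 j6 -1.76
```

View pics/w4.png

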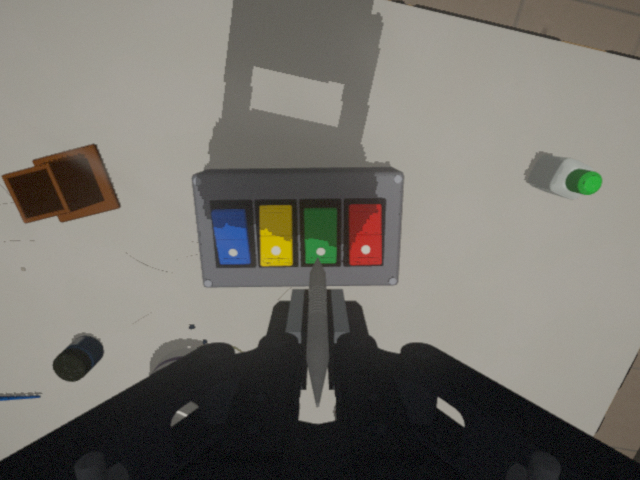

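```bash
python3 - <<'E'
from h import *
w=ld('w4')
q=np.array([atz(w,u,v,45) for u,v in[(198,181),(398,179),(207,283),(393,281)]])
print(q.round(1),q.mean(0).round(1))
print('dot',atz(w,366,250,61).round(1),'bez',[atz(w,u,v,49).round(1)for u,v in[(343,199),(386,199),(343,267),(386,267)]])
print('tip pred',proj(w,[502.9,123,139.8]),'top',proj(w,[502.9,123,258.8]))
g=w['img'][185:300,335:395];cv2.imwrite('pics/crop3.png',cv2.resize(w['img'][160:295,190:410],None,fx=3.6,fy=3.6,interpolation=cv2.INTER_CUBIC))
E
```

```text
[[490.7  22.3  45. ]
 [456.9 179.1  45. ]
 [577.6  39.7  45. ]
 [543.2 198.1  45. ]] [517.1 109.8  45. ]
dot [515.5 165.1  61. ] bez [array([480.9, 139.1,  49. ]), array([474., 173.,  49.]), array([537.8, 152. ,  49. ]), array([530.5, 187.7,  49. ])]
tip pred [317.98894684 258.83660474] top [318.71004213 405.19121441]
```

View pics/crop3.png

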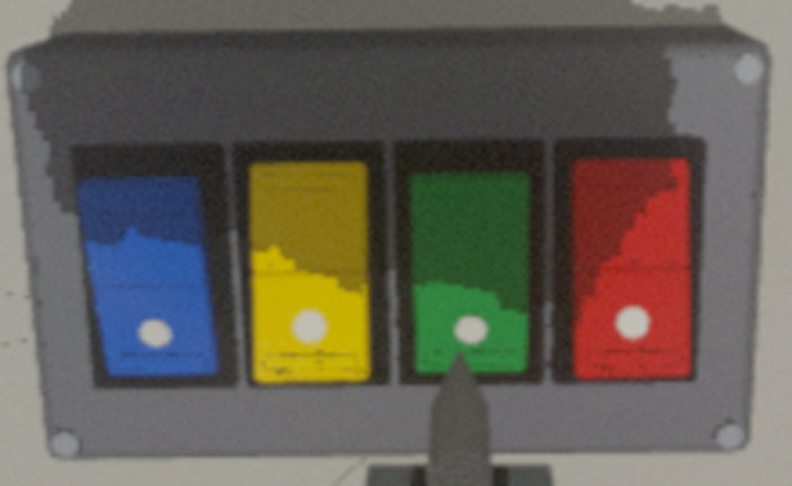

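The red rocker's pivot is at about (506,163), and the press point at (521.5,166). The lower tip matches its prediction (317.5,259).

{"fn": "play_rows", "kwargs": {"plan": [[9.5,21.5,0,0,0,0,-1],[9.5,21.5,0,0,0,0,-1],[0,0,-20,0,0,0,-1],[0,0,-20,0,0,0,-1],[0,0,0,0,0,0,-1]]}}

```text
time_s: 5.75
eef_pos: [523.9, 162.7, 158.0]
ee_rot: [0.0, -0.1, 0.995, -0.001]
force: [-0.0, -0.2, -1.6]
grip_width: 0.088
```

```bash
python3 -c "
from h import *
pose()"
```

```text
t 5.75 p [523.9 162.7 158. ] fix [0.002  0.0011 0.    ] jaw 101.5 F [-0.  -0.2 -1.6] g 0.088 j6 -1.68
```

{"fn": "play_rows", "kwargs": {"plan": [[-2.4,3.3,-10,0.002,0.001,0,-1],[0,0,-14,0,0,0,-1],[0,0,0,0,0,0,-1]]}}

```text
time_s: 6.0
eef_pos: [522.2, 163.2, 134.1]
ee_rot: [-0.0, -0.098, 0.995, -0.0]
force: [-0.6, -0.3, -1.2]
grip_width: 0.092
```

```bash
python3 -c "
from h import *
pose()"
```

```text
t 6.0 p [522.2 163.2 134.1] fix [ 0.0006 -0.0001  0.    ] jaw 101.3 F [-0.6 -0.3 -1.2] g 0.092 j6 -1.68
```

{"fn": "play_rows", "kwargs": {"plan": [[-0.5,3,-4,0,0,0,-1],[0,1,-4,0,0,0,-1],[0,0,-3,0,0,0,-1],[0,0,0,0,0,0,-1]]}}

```text
time_s: 6.33
eef_pos: [523.3, 165.8, 125.3]
ee_rot: [0.002, -0.097, 0.995, -0.0]
force: [-0.0, 0.2, -0.3]
grip_width: 0.09
```

```bash
python3 -c "
from h import *
pose()"
```

```text
t 6.33 p [523.3 165.8 125.3] fix [0.0006 0.0032 0.    ] jaw 101.2 F [-0.   0.2 -0.3] g 0.09 j6 -1.67
```

{"fn": "play_rows", "kwargs": {"plan": [[-1.5,0,-4,0,0.003,0,-1],[-0.5,0,-4,0,0,0,-1],[0,0,-3,0,0,0,-1],[0,0,0,0,0,0,-1]]}}

```text
time_s: 6.67
eef_pos: [522.3, 165.8, 115.0]
ee_rot: [0.002, -0.097, 0.995, -0.0]
force: [0.1, 0.4, 0.5]
grip_width: 0.088
```

```bash
python3 -c "
from h import *
pose()"
```

```text
t 6.67 p [522.3 165.8 115. ] fix [0.0002 0.004  0.    ] jaw 101.2 F [0.1 0.4 0.5] g 0.088 j6 -1.67
```

{"fn": "play_rows", "kwargs": {"plan": [[-0.5,0,-2,0,0.004,0,-1],[0,0,-2,0,0,0,-1],[0,0,-1,0,0,0,-1]]}}

```text
time_s: 6.92
eef_pos: [523.8, 166.1, 112.9]
ee_rot: [0.003, -0.097, 0.995, -0.0]
force: [1.8, 1.0, 5.3]
grip_width: 0.09
```

```bash
python3 - <<'E'
from h import *
pose();w=cap('wrist','w5')
cv2.imwrite('pics/crop4.png',cv2.resize(w['img'][130:430,160:480],None,fx=2,fy=2,interpolation=cv2.INTER_CUBIC))
E
```

```text
t 6.92 p [523.8 166.1 112.9] fix [-0.0005  0.0063  0.    ] jaw 101.2 F [1.8 1.  5.3] g 0.09 j6 -1.67
```

View pics/crop4.png

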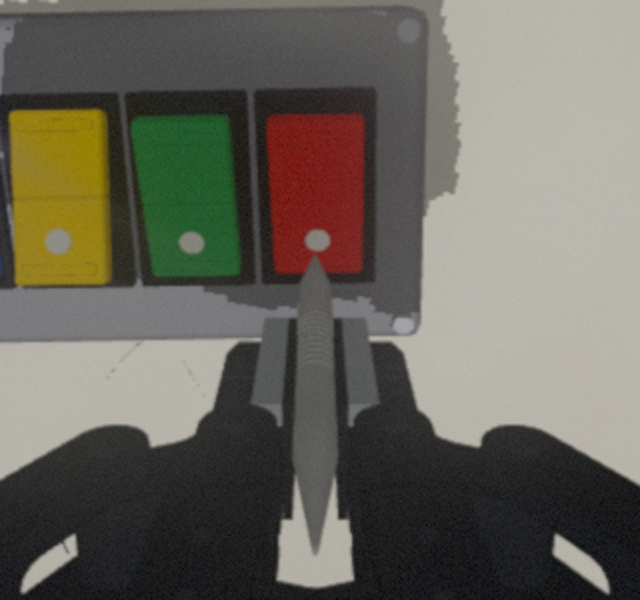

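Red's outline now matches green's (on), with the tip below the dot at crop (315,257) and 5 N at the stop. I'll press slightly more, then lift.

{"fn": "play_rows", "kwargs": {"plan": [[0,0,-2.5,0,0.004,0,-1],[0,0,-2,0,0,0,-1]]}}

```text
time_s: 7.13
eef_pos: [526.1, 166.4, 111.9]
ee_rot: [0.005, -0.097, 0.995, 0.0]
force: [1.2, -0.1, 10.7]
grip_width: 0.091
```

{"fn": "play_rows", "kwargs": {"plan": [[0,0,15,0,0,0,-1],[0,0,35,0,0,0,-1],[0,0,40,0,0,0,-1],[0,0,10,0,0,0,-1],[0,0,0,0,0,0,-1]]}}

```text
time_s: 7.55
eef_pos: [524.1, 166.2, 214.6]
ee_rot: [0.002, -0.097, 0.995, 0.0]
force: [0.4, -0.2, -0.8]
grip_width: 0.09
```

{"fn": "play_rows", "kwargs": {"plan": [[0,-38,0,0,0,0,-1],[0,-38,0,0,0,0,-1],[0,0,0,0,0,0,-1]]}}

```text
time_s: 7.8
eef_pos: [523.2, 89.5, 213.0]
ee_rot: [0.001, -0.1, 0.995, 0.0]
force: [-1.2, 0.2, -0.1]
grip_width: 0.089
```

```bash
python3 - <<'E'
from h import *
pose();w=cap('wrist','w6')
p=[proj(w,[517,110,50]) ];u,v=p[0].astype(int);print(u,v)
cv2.imwrite('pics/crop5.png',cv2.resize(w['img'][150:440,150:530],None,fx=2,fy=2,interpolation=cv2.INTER_CUBIC))
E
```

```text
t 7.8 p [523.2  89.5 213. ] fix [-0.001   0.0023  0.    ] jaw 101.5 F [-1.2  0.2 -0.1] g 0.089 j6 -1.82
342 214
```

View pics/crop5.png

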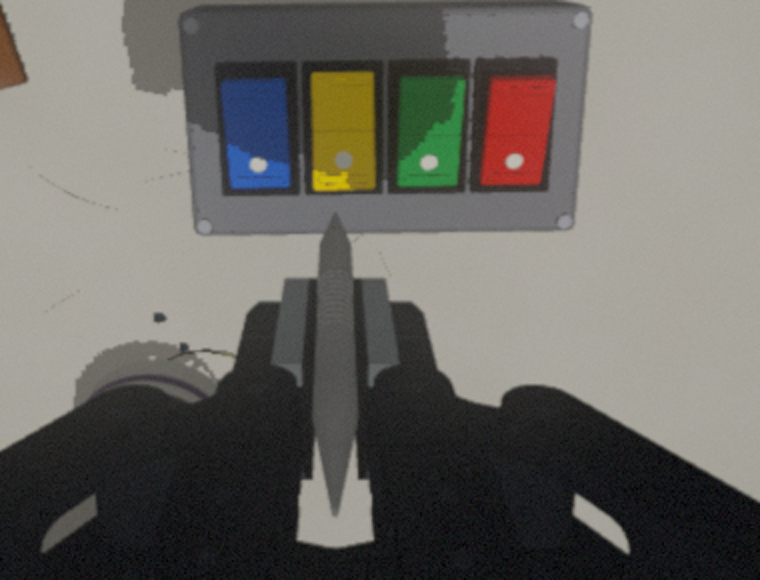

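Rockers after lifting: red matches blue and green (on), and yellow is unchanged (off). Now back to the stand.

{"fn": "play_rows", "kwargs": {"plan": [[0.5,-38,0,0,0,0,-1],[0.5,-38,0,0,0,0,-1],[0.5,-38,0,0,0,0,-1],[0.5,-38,0,0,0,0,-1],[0.5,-38,0,0,0,0,-1]]}}

```text
time_s: 8.27
eef_pos: [523.1, -96.0, 207.6]
ee_rot: [-0.003, -0.106, 0.994, 0.004]
force: [0.2, -0.3, 0.5]
grip_width: 0.09
```

{"fn": "play_rows", "kwargs": {"plan": [[0.5,-38,0,0,0,0,-1],[0.5,-38,0,0,0,0,-1],[0.5,-38,0,0,0,0,-1],[0.5,-12,0,0,0,0,-1],[0,0,0,0,0,0,-1]]}}

```text
time_s: 8.68
eef_pos: [523.5, -230.0, 201.3]
ee_rot: [-0.006, -0.104, 0.995, 0.007]
force: [-0.1, 0.7, 0.5]
grip_width: 0.089
```

```bash
python3 -c "
from h import *
pose()"
```

```text
t 8.68 p [ 523.5 -230.   201.3] fix [-0.0122 -0.0131 -0.    ] jaw 102.0 F [-0.1  0.7  0.5] g 0.089 j6 -2.4
```

{"fn": "play_rows", "kwargs": {"plan": [[4,-2.5,-5,-0.012,-0.013,0,-1],[0,0,-25,0,0,0,-1],[0,0,-25,0,0,0,-1],[0,0,0,0,0,0,-1]]}}

```text
time_s: 9.02
eef_pos: [528.4, -227.1, 142.5]
ee_rot: [-0.0, -0.105, 0.994, 0.001]
force: [0.1, 0.7, -1.4]
grip_width: 0.088
```

```bash
python3 -c "
from h import *
pose()"
```

```text
t 9.02 p [ 528.4 -227.1  142.5] fix [-0.0026 -0.001  -0.    ] jaw 102.1 F [ 0.1  0.7 -1.4] g 0.088 j6 -2.39
```

{"fn": "play_rows", "kwargs": {"plan": [[0.5,-5.5,0,-0.002,-0.001,0,-1],[0,0,-8,0,0,0,-1],[0,0,-8,0,0,0,-1],[0,0,0,0,0,0,-1]]}}

```text
time_s: 9.35
eef_pos: [530.4, -229.4, 127.3]
ee_rot: [0.001, -0.107, 0.994, 0.0]
force: [-1.2, -0.2, -1.2]
grip_width: 0.083
```

```bash
python3 - <<'E'
from h import *
pose();w=cap('wrist','w7')
cv2.imwrite('pics/crop6.png',cv2.resize(w['img'][170:420,220:440],None,fx=2.4,fy=2.4,interpolation=cv2.INTER_CUBIC))
E
```

```text
t 9.35 p [ 530.4 -229.4  127.3] fix [-0.0005  0.0011  0.    ] jaw 102.3 F [-1.2 -0.2 -1.2] g 0.083 j6 -2.4
```

View pics/crop6.png

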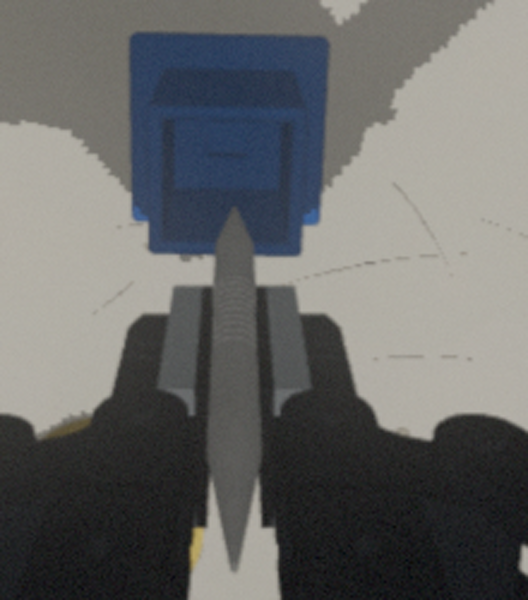

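The tip (crop (235,208)) is about over the cup (centre x ≈226) and 11 mm above the rim. I'll correct y by -3 and insert.

{"fn": "play_rows", "kwargs": {"plan": [[-1.5,-3.5,-3,0,0,0,-1],[0,-0.5,-10,0,0,0,-1],[0,0,-10,0,0,0,-1],[0,0,0,0,0,0,-1]]}}

```text
time_s: 9.73
eef_pos: [529.7, -234.4, 104.8]
ee_rot: [0.002, -0.107, 0.994, -0.001]
force: [0.1, 0.6, -0.4]
grip_width: 0.088
```

```bash
python3 -c "
from h import *
pose()"
```

```text
t 9.73 p [ 529.7 -234.4  104.8] fix [0.0021 0.0048 0.    ] jaw 102.3 F [ 0.1  0.6 -0.4] g 0.088 j6 -2.41
```

{"fn": "play_rows", "kwargs": {"plan": [[-1.5,1.5,-10,0.002,0.005,0,-1],[-0.5,0,-10,0,0,0,-1],[0,0,-8,0,0,0,-1],[0,0,0,0,0,0,-1]]}}

```text
time_s: 10.07
eef_pos: [527.0, -232.7, 73.0]
ee_rot: [-0.001, -0.107, 0.994, 0.001]
force: [-0.6, 0.3, 0.2]
grip_width: 0.088
```

```bash
python3 -c "
from h import *
pose()"
```

```text
t 10.07 p [ 527.  -232.7   73. ] fix [-0.0009 -0.0019 -0.    ] jaw 102.3 F [-0.6  0.3  0.2] g 0.088 j6 -2.4
```

{"fn": "play_rows", "kwargs": {"plan": [[1.5,0,-2,0,-0.001,0,-1],[0.5,0,-3,0,0,0,-1],[0,0,-1,0,0,0,-1],[0,0,0,0,0,0,-1]]}}

```text
time_s: 10.4
eef_pos: [529.3, -232.7, 66.1]
ee_rot: [-0.0, -0.107, 0.994, 0.001]
force: [-0.5, -0.3, -0.3]
grip_width: 0.091
```

```bash
python3 -c "
from h import *
pose()"
```

```text
t 10.4 p [ 529.3 -232.7   66.1] fix [-0.0011 -0.0009 -0.    ] jaw 102.3 F [-0.5 -0.3 -0.3] g 0.091 j6 -2.4
```

At seat height with no contact force, so the tip is in the seat. Release, then retreat straight up.

{"fn": "play_rows", "kwargs": {"plan": [[0,0,0,0,0,0,0],[0,0,0,0,0,0,0],[0,0,0,0,0,0,0],[0,0,0,0,0,0,0]]}}

```text
time_s: 10.73
eef_pos: [529.8, -232.9, 67.0]
ee_rot: [0.0, -0.107, 0.994, -0.0]
force: [0.5, 0.8, 0.5]
grip_width: 0.498
```

{"fn": "play_rows", "kwargs": {"plan": [[0,0,20,0,0,0,0],[0,0,38,0,0,0,0],[0,0,38,0,0,0,0],[0,0,38,0,0,0,0],[0,0,0,0,0,0,0]]}}

```text
time_s: 11.15
eef_pos: [527.7, -231.6, 205.3]
ee_rot: [-0.001, -0.107, 0.994, 0.002]
force: [0.9, -0.4, 1.4]
grip_width: 0.498
```

{"fn": "play_rows", "kwargs": {"plan": [[-25,20,10,0,0,0,0],[-25,25,10,0,0,0,0],[-20,25,0,0,0,0,0],[0,0,0,0,0,0,0],[0,0,0,0,0,0,0]]}}

```text
time_s: 11.57
eef_pos: [455.3, -159.9, 226.4]
ee_rot: [0.0, -0.106, 0.994, 0.0]
force: [-0.1, -0.1, 1.4]
grip_width: 0.502
```

```bash
python3 - <<'E'
from h import *
pose();w=cap('wrist','w8');s=cap('scene','s8');e=cap('side','e8')
o=np.zeros((600,800,3),np.uint8)
a=cv2.resize(w['img'],(480,360));o[:360,:480]=a
b=cv2.resize(e['img'][220:330,280:380],(320,352),interpolation=cv2.INTER_CUBIC);o[:352,480:]=b
c=cv2.resize(s['img'][280:380,235:335],(240,240),interpolation=cv2.INTER_CUBIC);o[360:,:240]=c
c=cv2.resize(s['img'][170:250,320:420],(300,240),interpolation=cv2.INTER_CUBIC);o[360:,250:550]=c
cv2.imwrite('pics/fin.png',o)
E
```

```text
t 11.57 p [ 455.3 -159.9  226.4] fix [-0.0006  0.0001  0.    ] jaw 102.2 F [-0.1 -0.1  1.4] g 0.502 j6 -2.37
```

View pics/fin.png

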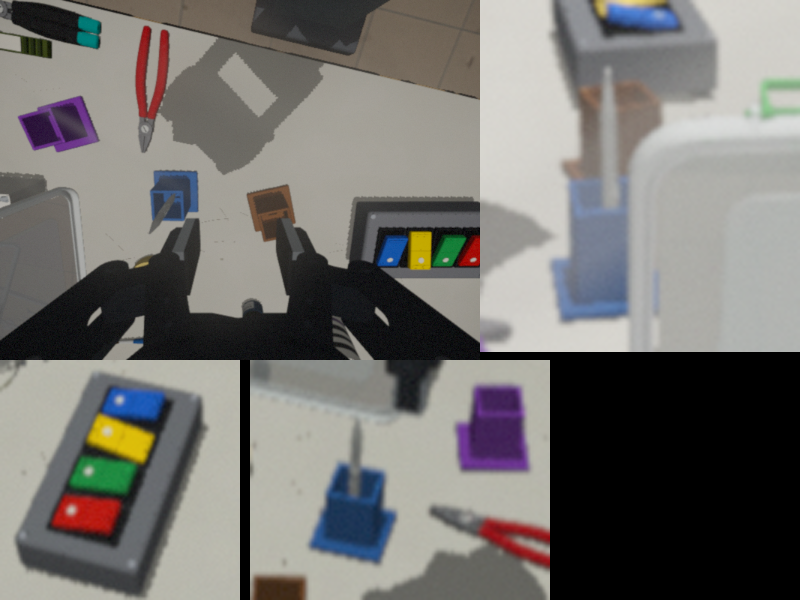

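The rod stands upright in the blue cup in the wrist, side and scene views. Red is now tilted like green and blue, yellow is still off, and the gripper is clear of everything.

```bash
python3 -c "
from h import *
print(ctrl.finish_job())"
```

```text
the job is handed in; nothing more can be done
None
```

The red rocker is on and the probe is back in the blue stand, lower end down and released. The job was handed in at about 11.6 s of the 43 s allowed, and it reported no verdict.

- **Pressing:** I gripped the probe about 20 mm above its middle and pressed the red rocker's dotted half with the lower end. The force rose to about 11 N at the stop, the highest reading I saw. The wrist and scene pictures show red tilted the same way as blue and green.
- **Other rockers:** blue and green still look on and yellow still looks off. The fingers stayed well above the switches.
- **Return:** the probe's lower end reached seat height with no contact force before I let go. The final wrist, side and scene pictures show it upright in the cup, with the gripper open and clear of everything.
- **Disagreements:** the scene camera alone placed the probe up to about 17 mm off, so I relied on the wrist camera. The probe also tilted about 1° in the grip during the press, and I corrected for that when putting it back.

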